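# Click the kitchen radio's dial round to the yellow dot and switch it on

### The job

Put the kitchen radio on the yellow station: with a fingertip, turn the big knurled dial on its top one click, so that its orange pointer clicks in at the yellow dot (not the blue one), and only then press the red button all the way down and let it go. Pick nothing up, and leave the egg cup on the radio and everything round it where it stands.

Things in the scene. Friction and masses are not known exactly. Their poses are not given: they have to be found in the camera images.
- radio: Cream table radio with dark wooden ends, 174 (x) by 340 (y) by 90 mm high, fixed to the table. Origin: centre of its underside, on the table; z up, y along its length. On its flat top (90 mm up): the dial, centred 85 mm to +y of the origin; the red button, 10 mm to -x and 105 mm to -y; a terracotta egg cup, near 40 mm to +x and 20 mm to -y.
- dial_centre (a point): Point on the dial's vertical axis at the height of its flat top, 110 mm above the table. Its axes are those of the radio. The dial is a black rubbery disc, 100 mm across and 18 mm high (from 92 to 110 mm above the table), knurled round the rim, too wide to grip; it turns about its axis when a fingertip is pressed on its flat top (5 to 10 N, 30 to 40 mm from the axis) and drawn round in an arc, or is rubbed along its rim.
- dial_pointer (a point): Outer end of the dial's orange pointer line, on the dial's top 48 mm from its axis. It turns with the dial.
- dial (a joint): Angle of the dial, rad, growing anticlockwise seen from above; at 0 the pointer points to the radio's +x. It has three detents, at -0.70, 0 and +0.70 rad, and starts in the one at 0. Leaving a detent takes about 0.05 N m; past half way (0.35 rad) it snaps on by itself into the next, and the stops at -0.85 and +0.85 rad keep it from going further than a little past the outer detents, whence it springs back when let go.
- yellow_dot: Flat yellow sticker, 18 mm across, 1.5 mm thick, on the radio's top beside the dial, 65 mm from the dial's axis, at the angle of the +0.70 or of the -0.70 rad detent (this changes from run to run). Origin: its centre. With the pointer clicked in there, pointer end and dot centre are about 17 mm apart seen from above.
- blue_dot: Flat blue sticker of the same size, at the other of the two outer detents. Not wanted.
- power (a joint): Travel of the red push button, m: 0 up, 0.006 fully down; it springs back. Fully down takes 5 N.
- power_top (a point): Centre of the top of the red push button, 28 mm across, in a black housing on the radio's top. Pressed straight down.
- egg_cup: Small terracotta egg cup, 44 mm across, 50 mm high, loose, standing on the radio between the dial and the button, at their far (+x) side. Origin: centre of its underside. Leave it.
- jug: White and blue jug, 97 mm across, 145 mm high, loose on the table off the radio's +y end, a bystander. Origin: centre of its underside.
- saucer: Blue saucer, 120 mm across, 14 mm high, loose on the table behind (+x of) the radio. Origin: centre of its underside.
- sugar_jar: Blue sugar jar with orange lid, 68 mm across, 100 mm high, loose on the table behind (+x of) the radio. Origin: centre of its underside.
- goblet: Yellow goblet, 60 mm across, 120 mm high, loose on the table off the radio's -y end. Origin: centre of its underside.
- wardrobe_key: Key with a wooden tag, about 115 mm long, 8 mm high, lying loose on the table before (-x of) the radio. Origin: under the brass bow, on the table.
Mind the look-alikes: they are no part of the job. Of the things that look like the saucer, take the one that is farthest from the robot's base at the start.

How it is judged (in metres and radians):
On the way, in this order (a step that is already met when the one before it is completed fails the run):
1. the dial has clicked in at the yellow dot (horizontal distance between dial_pointer and yellow_dot below 0.0185 m and velocity of joint dial between -0.3 and 0.3 rad/s), for 0.2 s.
2. with the dial there, the red button is pressed down (over 4 of its 6 mm) (horizontal distance between dial_pointer and yellow_dot below 0.0185 m and value of joint power above 0.004 m), for 0.05 s.
At the end, for the whole second after the job is handed in: The dial rests in the detent at the yellow dot (pointer end within 18.5 mm of the dot's centre seen from above; it is 17 mm when clicked in), the red button is up again (under 2 mm down), and the loose things stand upright within 30 mm of where they were (horizontal distance between dial_pointer and yellow_dot below 0.0185 m and value of joint power below 0.002 m and velocity of joint dial between -0.05 and 0.05 rad/s and distance of each of egg_cup, jug, saucer, sugar_jar, goblet, wardrobe_key from where it was at the start of the episode below 0.03 m and angle between each of egg_cup, jug, saucer, sugar_jar, goblet, wardrobe_key's own z axis and vertical below 0.2 rad); the robot touches nothing.
It fails at once if the dial is turned to the blue dot (horizontal distance between dial_pointer and blue_dot below 0.0185 m).
It fails at once if the button is pressed while the dial is not at the yellow dot (value of joint power above 0.004 m and horizontal distance between dial_pointer and yellow_dot above 0.024 m).
It fails at once if a loose thing is lifted, carried, tipped or pushed away (over 30 mm, or 0.4 rad) (distance of any of egg_cup, jug, saucer, sugar_jar, goblet, wardrobe_key from where it was at the start of the episode above 0.03 m or angle between any of egg_cup, jug, saucer, sugar_jar, goblet, wardrobe_key's own z axis and vertical above 0.4 rad).
It also fails if it takes over 40 s, if anything falls off the work surface, if the arm or the gripper's body presses on something with over 40 N, if the wrist force passes 120 N, or if a joint passes its speed limit or range.

### The arm

A 6-joint arm with a two-finger parallel gripper is mounted at the origin on the work surface. World frame = base frame: x ahead of the robot, y to its left, z up, the work surface at z = 0. Lengths are in mm, angles in degrees, forces in N, time in s.
With the tool pointing down it reaches from about 350 to 850 mm from the base axis. Payload 8.1 kg.
Tool frame: the origin (TCP) lies at the very end of the fingers, on their centre line; the grasp point (between the pads) lies 19 mm behind it; z points along the fingers, y is the line along which they close (so a half turn about z gives the same grasp; the last joint's range is limited). The gripper opens to 85 mm and grips with 20 to 120 N. Pads are 22 mm wide; open, the fingers measure 114 mm over their backs; the gripper's body (76 mm by 85 mm) begins 54 mm behind the grasp point. The pads swing forward as they close: fully open they stand 13 mm farther back than shut.
Start: joints at [-70.841, 7.471, 85.268, -0, 87.261, -4.893], TCP at [244.567, -547.898, 231.292] pointing down, gripper open.
Joint ranges: [-169.43, 169.43], [-51.17, 129.36], [1.28, 143.12], [-76.62, 256.62], [0, 156.53], [-152.29, 152.29]. Speed limits (degrees/s): [136.94, 136.94, 159.86, 180, 180, 180].

### API

Orientations are given as [roll, pitch, yaw] about the fixed x, y, z axes, in that order (R = Rz(yaw) Ry(pitch) Rx(roll)).
In Python, from bench import r gives the robot as it stands.
- The arm moves only by the shell command python3 -m jog 'ROWS' [FORCE]. ROWS is JSON, a list of rows, each a list of 7 numbers: the turn, a rotation vector about the tool's x, y, z in degrees, then the shift along the tool's x, y, z in mm, then the closure, from -1 (fully open) to 1 (shut), so that 0 is half open. A call has 1 to 5 rows; each row shifts and turns the commanded pose from where the row before left it, along the tool's axes as they then stand; what a row does not reach is not made up. A row lasts 1/10 s, in which the tool goes at most 50 mm and 8.59 degrees, less where a joint would pass 70% of its speed; a pose out of reach is approached as far as the arm can. A call is refused whole if a number of a shift passes 50 or a number of a turn 8.59, either way. A call with a gripper value outside its range is refused whole. The fingers move at their own pace and stop on an object; FORCE is the grip in N (left out, the last holds). Time passes only in rows, so rows that do not move let the fingers close. It gives the time, the measured TCP pose, the force, the opening and the grip force at its end, in the units of the state.
- r.sense(): the state, without advancing time (a new reading comes with each control period).
- r.snapshot(name): name is "side" or "top" or "wrist"; returns a dict with "pixels" (400x640x3 uint8, red, green, blue), "fx", "fy", "cx", "cy" (pixels), "k1" (the pictures are not rectified: a ray, as slopes to the right and down, at radius r is drawn at 1 + k1 r^2 times it, then the intrinsics apply), "world_to_cam" (4x4, takes a point from world to camera coordinates); the wrist camera has in their place "hand_eye" (4x4, takes a point from camera to tool coordinates, whose origin is the TCP and whose axes are the flange's). Camera axes: x right, y up, looking along -z (the intrinsics and any distortion apply to the point x, -y, -z); pixel columns grow to the right and rows downward; lengths in mm; the calibration is good to about 2 mm. A picture is of the moment at which its call begins: read the wrist's pose just before it. There is no depth.
- r.hand_in(): hands the job in; it is judged then, once.
The state is a dict: "time": time; "joint_pos": joint angles; "qd": joint speeds; "joint_efforts": joint torques, N m; "tool_pos": TCP position; "tcp_rot": TCP orientation; "ft_force": force on the tool from outside, world axes, zero at the start; "wrist_torque": the same for the moment, N m; "finger_gap": finger opening in mm; "grip_force": force on a finger pad.
Only numpy, scipy, OpenCV 4.12 (cv2) and the standard library are available. Lean on these libraries where they do the work, as an engineer would, in place of code of your own. Each camera call takes 0.05 s, during which the arm holds its last target. There are 200 camera calls.

## Working session

There is one attempt and no reset: what is moved stays moved. The work goes in short steps, Python scripts to look and compute and a shell command to move; the robot and the scene stay as the last step left them, time stands still between calls to the robot, and variables do not carry over. Pictures are saved under pics/ and viewed, at most 10 in all, crops included, and the job is handed in when it is done.

```bash
ls; mkdir -p pics
python3 - <<'E'
from bench import r
import cv2
print(r.sense())
for n in("top","side"):
    s=r.snapshot(n); cv2.imwrite(f"pics/{n}0.png",s["pixels"][:,:,::-1])
    print(n,{k:(v.tolist() if hasattr(v,'tolist') else v) for k,v in s.items() if k!="pixels"})
E
```

```text
pics
{'time': 0.0, 'joint_pos': array([-7.08385485e+01,  7.51342294e+00,  8.53322249e+01,  6.58392051e-04,
        8.72614262e+01, -4.89329409e+00]), 'qd': array([-0.00767546,  0.01790559, -0.04043406,  0.00916844, -0.00919422,
       -0.00304959]), 'joint_efforts': array([ 1.02787017e-03, -5.69402039e+01, -5.00548768e+01,  6.58815270e-05,
        1.51193870e-02, -3.05209042e-06]), 'tool_pos': array([ 244.40035747, -547.34516511,  230.23377318]), 'tcp_rot': array([-1.79893372e+02, -9.78862525e-03,  2.40547044e+01]), 'ft_force': array([ 1.31891688,  0.89142359, -1.48472583]), 'wrist_torque': array([0.00309185, 0.0058647 , 0.00190659]), 'grip_force': 0.0, 'finger_gap': 85.47577970411248}
top {'fx': 494.2098690986994, 'fy': 494.2098690986994, 'cx': 317.85446772253624, 'cy': 198.84556103616848, 'k1': -0.10143023447314357, 'world_to_cam': [[-0.006963785955214303, -0.9997320981065647, 0.022073461455233753, 29.63964754750327], [0.9958342065272776, -0.004926324102239557, 0.09104924184762274, -555.0981685517179], [-0.09091610855814916, 0.022615555405194537, 0.9956017265243956, -1209.2218459017063], [0.0, 0.0, 0.0, 1.0]]}
side {'fx': 508.16624510207924, 'fy': 508.16624510207924, 'cx': 317.63928028629863, 'cy': 201.57871908258284, 'k1': -0.14537391512832534, 'world_to_cam': [[0.9819242267724121, -0.1892183163587925, 0.004608864474532576, -520.9742871746644], [0.1083766430100187, 0.5820365334461763, 0.8059081690762521, -170.17226732855985], [-0.15517511439428575, -0.7908412625099313, 0.5920226189804054, -1509.7857270637041], [0.0, 0.0, 0.0, 1.0]]}
```

View pics/top0.png

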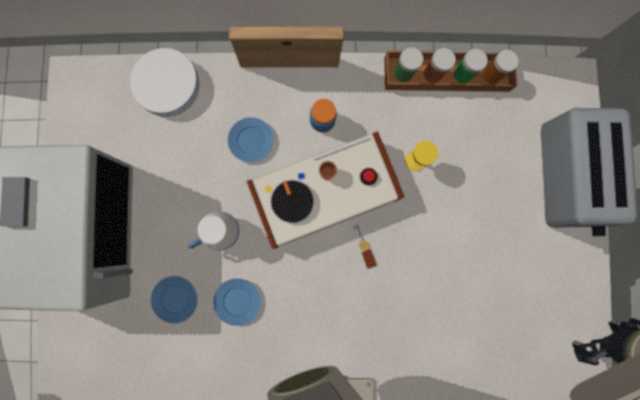

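View pics/side0.png

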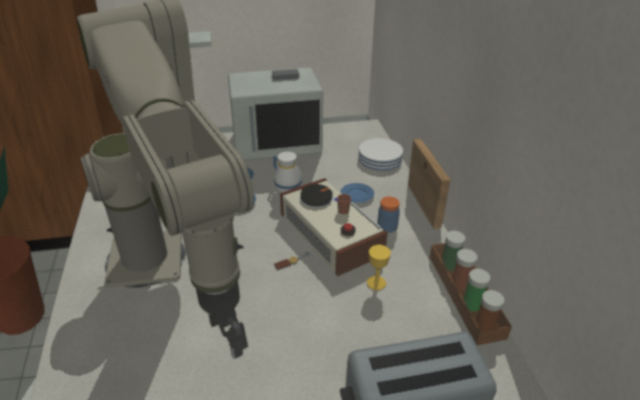

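The top view shows the dial at (292,201) with its orange pointer at about (287,187), the yellow dot at (268,188), the blue dot at (301,176), the red button at (369,177) and the egg cup at (328,170). The side view shows the dial at (316,194) and the button at (348,229). Next I measure these by colour segmentation.

```bash
cat > h.py <<'E'
import numpy as np, cv2
from bench import r
def ray(s,u,v):
    K=np.array([[s["fx"],0,s["cx"]],[0,s["fy"],s["cy"]],[0,0,1]])
    # distortion: k1 only (OpenCV model identical)
    p=cv2.undistortPoints(np.array([[[u,v]]],float),K,np.array([s["k1"],0,0,0.]))[0,0]
    T=np.array(s["world_to_cam"]); R=T[:3,:3]
    return -R.T@T[:3,3], R.T@np.array([p[0],-p[1],-1])
def at_z(s,u,v,z):
    o,d=ray(s,u,v); return o+d*(z-o[2])/d[2]
def meet(a,b):
    (o,d),(p,e)=a,b; t=np.linalg.lstsq(np.c_[d,-e],p-o,rcond=None)[0]
    x,y=o+t[0]*d,p+t[1]*e; return (x+y)/2,np.linalg.norm(x-y)
def blob(s,lo,hi,box):
    u0,v0,u1,v1=box; h=cv2.cvtColor(s["pixels"][v0:v1,u0:u1].copy(),cv2.COLOR_RGB2HSV)
    m=cv2.inRange(h,lo,hi); n,_,st,c=cv2.connectedComponentsWithStats(m)
    k=1+np.argmax(st[1:,4]); return c[k]+[u0,v0],st[k,4]
E
python3 - <<'E'
from h import *
t=r.snapshot("top"); s=r.snapshot("side")
Y=((20,90,90),(35,255,255)); B=((105,120,60),(130,255,255)); R=((0,190,110),(8,255,255)); K=((0,0,0),(180,255,45)); O=((5,120,110),(18,255,255))
def P(n,c,box,z):
    p,a=blob(t,*c,box); w=at_z(t,*p,z); print(n,p.round(1),a,w.round(1)); return w
y=P("yel",Y,(255,178,280,198),91.5); b=P("blue",B,(294,168,310,184),91.5)
d=P("dial",K,(262,172,322,230),105); rp=P("red",R,(355,165,385,190),104); o=P("point",O,(278,175,296,196),110)
ps,a=blob(s,*R,(335,218,360,240)); print(ps,a)
pr,_=blob(t,*R,(355,165,385,190)); print("red3d",meet(ray(t,*pr),ray(s,*ps)))
# radio corners in top view at z=90
for q in [(249,181),(376,133),(402,195),(275,246)]: print(at_z(t,*q,90).round(1))
for n,w in(("y",y),("b",b),("o",o)): print(n,np.linalg.norm((w-d)[:2]),np.degrees(np.arctan2(*(w-d)[1::-1])))
print(np.linalg.norm((y-b)[:2]))
for n in "ts":
    i=t if n=="t" else s; c=i["pixels"][130:255,240:410] if n=="t" else i["pixels"][165:275,265:405]
    cv2.imwrite(f"pics/c{n}.png",cv2.resize(c[:,:,::-1],None,fx=4.5,fy=4.5,interpolation=cv2.INTER_CUBIC))
E
```

```text
yel [267.9 188.2] 40 [575.  145.7  91.5]
blue [300.9 175.7] 20 [604.5  67.7  91.5]
dial [292.3 201.9] 1141 [541.   87.8 105. ]
red [368.5 175.3] 96 [603.1 -91.6 104. ]
point [286.7 187.9] 49 [573.5 100.7 110. ]Traceback (most recent call last):
  File "<stdin>", line 8, in <module>
  File "h.py", line 17, in blob
    k=1+np.argmax(st[1:,4]); return c[k]+[u0,v0],st[k,4]
        ~~~~~~~~~^^^^^^^^^^
    return _wrapfunc(a, 'argmax', axis=axis, out=out, **kwds)
    return bound(*args, **kwds)
ValueError: attempt to get argmax of an empty sequence
```

```bash
python3 - <<'E'
from h import *
t=r.snapshot("top"); s=r.snapshot("side")
for n in "ts":
    i=t if n=="t" else s; c=i["pixels"][130:255,240:410] if n=="t" else i["pixels"][165:275,265:405]
    cv2.imwrite(f"pics/c{n}.png",cv2.resize(c[:,:,::-1],None,fx=4.5,fy=4.5,interpolation=cv2.INTER_CUBIC))
pr,_=blob(t,(0,190,110),(8,255,255),(355,165,385,190))
for q in [(347,228),(348,229)]: print("red3d",meet(ray(t,*pr),ray(s,*q)))
for q in [(249,181),(376,133),(402,195),(275,246)]: print(at_z(t,*q,90).round(1))
E
python3 -m jog '[[0,0,0,36,-34,0,1],[0,0,0,36,-34,0,1],[0,0,0,36,-34,0,1],[0,0,0,36,-34,0,1],[0,0,0,36,-34,0,1]]' 60
python3 -m jog '[[0,0,0,36,-34,0,1],[0,0,0,36,-34,0,1],[0,0,0,36,-34,0,1],[0,0,0,36,-34,0,1],[0,0,0,36,-34,0,1]]'
```

```text
red3d (array([601.13996367, -91.7033096 , 101.99972768]), np.float64(4.24913608060595))
red3d (array([602.87373507, -92.36574868,  98.29316274]), np.float64(1.812347161826363))
[592.6 190.8  90. ]
[ 707.9 -113.4   90. ]
[ 557.5 -172.8   90. ]
[438.8 129.1  90. ]
time: 0.8
tool_pos: [340.0, -317.5, 231.3]
tcp_rot: [180.0, -0.0, 24.0]
ft_force: [0.9, 0.2, 0.8]
finger_gap: 12.3
grip_force: 0.0
time: 1.3
tool_pos: [435.1, -88.8, 231.6]
tcp_rot: [180.0, -0.0, 24.0]
ft_force: [1.7, -0.5, -0.2]
finger_gap: -0.3
grip_force: 0.0
```

View pics/ct.png

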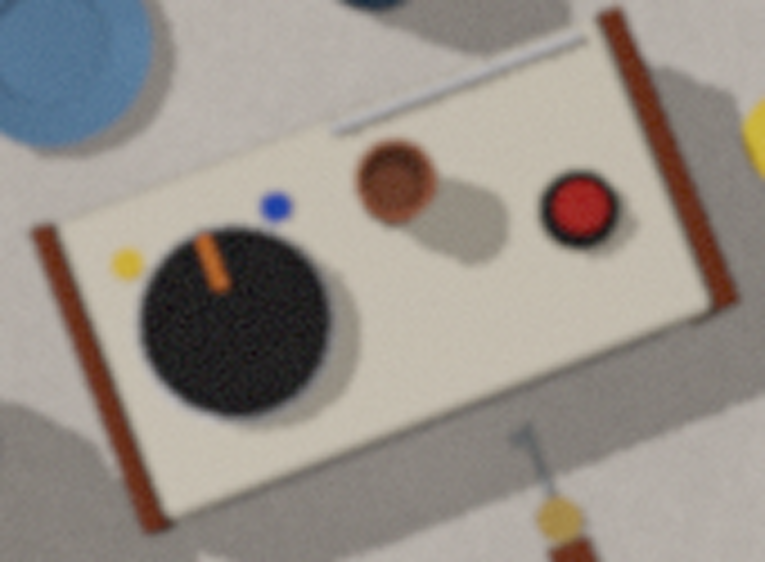

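View pics/cs.png

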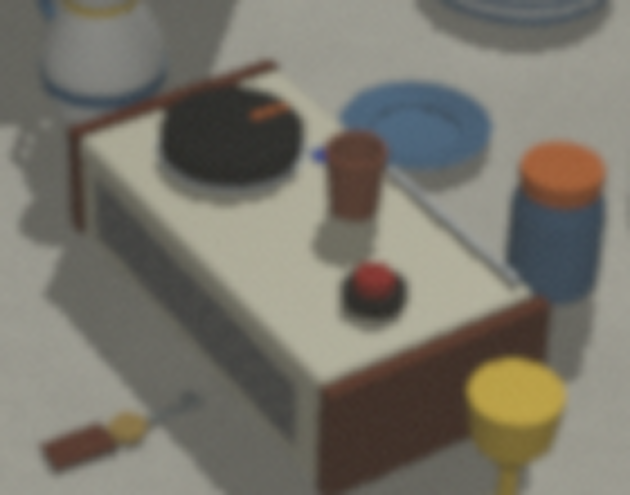

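The crops agree with the geometry: radio yaw is 20.7°, the dial centre is at (543,89), and the button is at (602,-92) with z about 104. The yellow dot is anticlockwise of the pointer. A rod runs along the radio's +x edge, so I'll work on the dial's near (-x) side.

```bash
python3 -m jog '[[0,0,0,35,-33,0,1],[0,0,0,35,-33,0,1],[0,0,0,35,-33,0,1],[0,0,0,34,-33,0,1],[0,0,0,0,0,50,1]]'
python3 -m jog '[[0,0,0,0,0,50,1],[0,0,0,0,0,10,1],[0,0,0,0,0,4,1],[0,0,0,0,0,0,1],[0,0,0,0,0,0,1]]'
```

```text
time: 1.8
tool_pos: [514.2, 92.1, 188.6]
tcp_rot: [179.8, -0.9, 24.3]
ft_force: [0.8, -1.1, 0.2]
finger_gap: 0.1
grip_force: 0.0
time: 2.3
tool_pos: [509.8, 86.3, 120.3]
tcp_rot: [179.9, -0.2, 24.0]
ft_force: [-0.0, 0.2, 0.4]
finger_gap: 0.6
grip_force: 0.0
```

```bash
python3 -m jog '[[0,0,0,0,0,4,1],[0,0,0,0,0,3,1],[0,0,0,0,0,1,1],[0,0,0,0,0,0,1]]'; python3 -m jog '[[0,0,0,0,0,1,1],[0,0,0,0,0,0,1]]'
```

```text
time: 2.7
tool_pos: [508.2, 86.4, 110.0]
tcp_rot: [180.0, -0.0, 24.0]
ft_force: [-0.7, -0.5, 3.8]
finger_gap: 0.0
grip_force: 2.3
time: 2.9
tool_pos: [508.3, 86.5, 109.9]
tcp_rot: [180.0, -0.0, 24.1]
ft_force: [-5.9, -0.6, 13.8]
finger_gap: -0.2
grip_force: 6.5
```

```bash
python3 -m jog '[[0,0,0,0,0,-0.4,1],[0,0,-5.5,-1.0,3.2,0,1],[0,0,-5.5,-1.0,3.2,0,1]]'; python3 -m jog '[[0,0,-5.5,-1.0,3.2,0,1],[0,0,-5.5,-1.0,3.2,0,1]]'
```

```text
time: 3.2
tool_pos: [509.5, 80.1, 110.0]
tcp_rot: [180.0, -0.1, 35.3]
ft_force: [-3.5, 1.1, 8.2]
finger_gap: 0.2
grip_force: 4.2
time: 3.4
tool_pos: [512.0, 73.5, 110.0]
tcp_rot: [179.9, -0.1, 46.3]
ft_force: [-1.6, 0.3, 8.5]
finger_gap: 0.0
grip_force: 3.9
```

Run:
```python
from h import *
t=r.snapshot("top"); s=r.snapshot("side")
a=cv2.resize(t["pixels"][150:250,240:340,::-1],(400,400),interpolation=cv2.INTER_CUBIC)
b=cv2.resize(s["pixels"][165:245,275:355,::-1],(400,400),interpolation=cv2.INTER_CUBIC)
cv2.imwrite("pics/m1.png",np.hstack([a,b]))
```

```text
(no output)
```

View pics/m1.png

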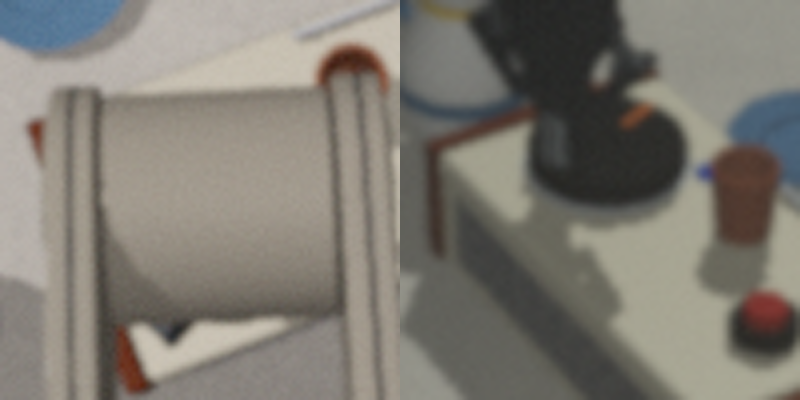

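The top view is blocked by the arm. In the side view the pointer (about (637,117) in the crop) has swung anticlockwise with the finger, so I'll continue the arc.

```bash
python3 -m jog '[[0,0,-5.5,-1.0,3.2,0,1],[0,0,-5.5,-1.0,3.2,0,1],[0,0,-5.5,-1.0,3.2,0,1],[0,0,-4,-0.8,2.4,0,1],[0,0,0,0,0,0,1]]'; python3 -m jog '[[0,0,0,0,0,-1,1],[0,0,0,0,0,-30,1],[0,0,0,0,0,-50,1],[0,0,0,0,0,0,1]]'
python3 - <<'E'
from h import *
s=r.snapshot("side")
b=cv2.resize(s["pixels"][165:245,275:355,::-1],(400,400),interpolation=cv2.INTER_CUBIC)
cv2.imwrite("pics/m2.png",b)
p,a=blob(s,(4,110,70),(18,255,255),(300,175,335,200)); w=at_z(s,*p,110)
print(p,a,w, np.degrees(np.arctan2(w[1]-89,w[0]-543)))
E
```

```text
time: 4.0
tool_pos: [519.7, 63.1, 110.0]
tcp_rot: [179.9, -0.0, 66.7]
ft_force: [-1.4, -1.0, 7.7]
finger_gap: 0.2
grip_force: 3.9
time: 4.4
tool_pos: [522.5, 63.7, 197.1]
tcp_rot: [179.4, -0.3, 66.6]
ft_force: [0.5, -0.4, 1.3]
finger_gap: -0.2
grip_force: 0.0
[319. 187.] 15 [556.90202765 116.38153687 110.        ] 63.08239392609684
```

View pics/m2.png

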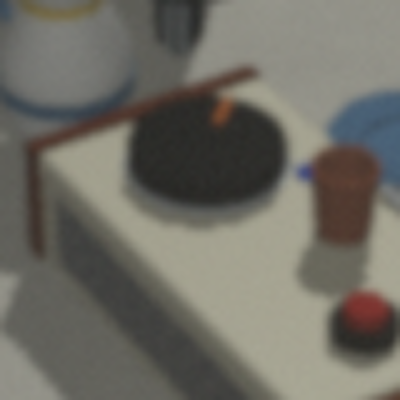

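In the side crop the pointer end is at about (228,100). That puts it at 63° world, or 42° relative to the radio, which matches the +40° detent within error. I'll move over the button and confirm from the top camera.

```bash
python3 -m jog '[[0,0,0,-28,34,0,1],[0,0,0,-28,34,0,1],[0,0,0,-28,34,0,1],[0,0,0,-28,34,0,1],[0,0,0,0,0,0,1]]'; python3 -m jog '[[0,0,0,0,0,0,1]]'
python3 - <<'E'
from h import *
t=r.snapshot("top")
cv2.imwrite("pics/m3.png",cv2.resize(t["pixels"][130:255,240:410,::-1],None,fx=4,fy=4,interpolation=cv2.INTER_CUBIC))
E
```

```text
time: 4.95
tool_pos: [599.4, -98.0, 187.6]
tcp_rot: [-179.9, 0.1, 66.3]
ft_force: [-1.1, 0.0, -0.3]
finger_gap: -0.3
grip_force: 0.0
time: 5.05
tool_pos: [598.2, -94.0, 187.8]
tcp_rot: [-179.8, 0.0, 66.4]
ft_force: [-0.6, 1.3, -0.6]
finger_gap: -0.1
grip_force: 0.0
```

View pics/m3.png

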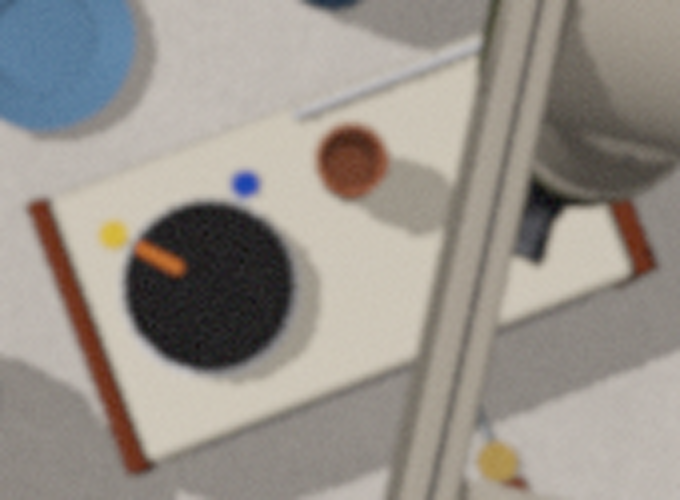

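The pointer (crop (137,245)) is clicked in at the yellow dot (crop (113,234)), and the egg cup hasn't moved. Now the button.

```bash
python3 -m jog '[[0,0,0,3.2,2.4,30,1],[0,0,0,0,0,30,1],[0,0,0,0,0,14,1],[0,0,0,0,0,0,1],[0,0,0,0,0,0,1]]'; python3 -m jog '[[0,0,0,0,0,4,1],[0,0,0,0,0,0,1],[0,0,0,0,0,0,1]]'
```

```text
time: 5.6
tool_pos: [602.5, -90.7, 116.6]
tcp_rot: [180.0, -0.0, 66.6]
ft_force: [0.7, -0.7, 0.4]
finger_gap: -0.0
grip_force: 0.0
time: 5.9
tool_pos: [602.8, -91.5, 112.6]
tcp_rot: [179.9, -0.0, 66.5]
ft_force: [-1.1, -0.3, -0.5]
finger_gap: 0.1
grip_force: 0.0
```

```bash
for i in 1 2 3; do python3 -m jog '[[0,0,0,0,0,2,1],[0,0,0,0,0,0,1]]' | egrep 'pos|force'; done
```

```text
tool_pos: [602.9, -91.6, 110.2]
ft_force: [1.0, 0.2, 2.2]
grip_force: 1.2
tool_pos: [602.8, -91.5, 108.0]
ft_force: [1.0, 0.2, 3.8]
grip_force: 1.8
tool_pos: [602.9, -91.6, 106.2]
ft_force: [1.8, -0.8, 4.8]
grip_force: 2.4
```

```bash
for i in 1 2; do python3 -m jog '[[0,0,0,0,0,1,1],[0,0,0,0,0,0,1]]' | egrep 'pos|force'; done
```

```text
tool_pos: [602.9, -91.6, 106.0]
ft_force: [-1.9, 0.3, 10.9]
grip_force: 5.3
tool_pos: [603.0, -91.6, 105.9]
ft_force: [-4.8, 0.7, 16.5]
grip_force: 8.3
```

The button bottomed out after about 6 mm of travel, with the spring at about 5 N before the stop. Releasing it and checking.

```bash
python3 -m jog '[[0,0,0,0,0,-3,1],[0,0,0,0,0,-20,1],[0,0,0,0,0,-45,1],[0,0,0,0,0,-45,1],[0,0,0,0,0,0,1]]'; python3 -m jog '[[0,0,0,-40,-20,0,1],[0,0,0,-40,-20,0,1],[0,0,0,-40,-20,0,1],[0,0,0,0,0,0,1],[0,0,0,0,0,0,1]]'
python3 - <<'E'
from h import *
t=r.snapshot("top")
cv2.imwrite("pics/m4.png",t["pixels"][:,:,::-1])
E
```

```text
time: 7.4
tool_pos: [605.7, -92.1, 224.5]
tcp_rot: [179.4, -0.1, 66.6]
ft_force: [1.1, -0.6, 1.0]
finger_gap: -0.1
grip_force: 0.0
time: 7.9
tool_pos: [498.8, -178.0, 216.2]
tcp_rot: [-180.0, -0.0, 66.4]
ft_force: [0.2, 0.6, 0.4]
finger_gap: 0.2
grip_force: 0.0
```

View pics/m4.png

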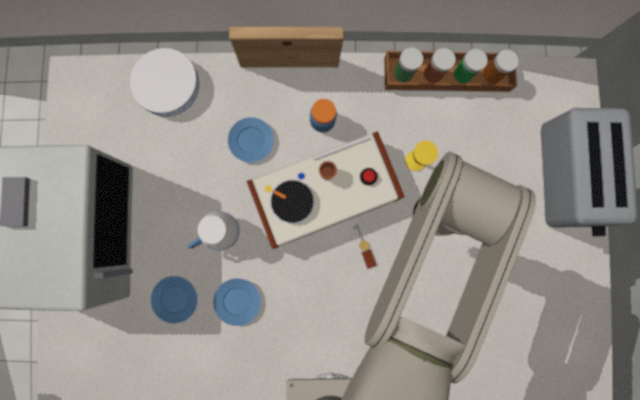

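The pointer (275,191) is at the yellow dot (268,188), the button (369,177) is visible and clear, and every loose thing is where it was.

```bash
python3 -c "
from bench import r
print(r.hand_in())"
```

```text
the job is handed in; nothing more can be done
None
```

I turned the dial one click to the yellow dot, then pressed the red button to its stop and released it, and handed the job in at about 8 s; the last top picture shows the pointer at the yellow dot and the loose things where they stood, but the hand-in returned no verdict.

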